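# Stand the grinder brush up on the tamping mat

## Task

The grinder brush has been left lying on the counter. Pinch it, press its butt end on the tamping mat (the mat's stop bar gives it a hold) to swing it upright within the fingers, then stand it, bristles up, wholly on whichever of the mat's two round rests is free, and let go. Leave the leveller on the other rest, and leave the tamper, the milk pitcher and the mug where they are.

Things in the scene. Friction and masses are not known exactly. Their poses are not given: they have to be found in the camera images.
- brush: Lying grinder brush, 124 mm, 110 g. Square wooden handle 34 x 34 x 100 mm with flat steel butt plate; then a round ferrule (29 mm across, 8 long) and round stiff bristles (26 across, 16 long). Origin: centre of the butt face, on the long axis; x runs from butt to bristles, y and z square to the handle's sides. At the start its axis is 17 mm above the counter, butt pointing left, away from the mat.
- mat: Fixed black rubber tamping mat, 260 mm (its x) by 360 mm (its y), 6 mm thick, turned a little. Origin: centre of its underside; x points away from the robot. It bears a stop bar along its left (+y) edge and two grey round rests, one of them free.
- stop (a point): Middle of the stop bar's foot, where its upright inner face (facing the mat's -y) meets the mat's top surface, 166 mm in +y from the mat's centre. The aluminium bar is fixed, straight, 220 mm along the mat's x, 14 mm thick, and rises 18 mm above the mat's top. Axes as the mat's.
- rest_left (a point): Centre of the top of the left round rest: a flat fixed disc 80 mm across, top 4 mm above the mat (10 mm above the counter), 65 mm in +x and 40 mm in +y from the mat's centre. Axes as the mat's.
- rest_right (a point): Centre of the top of the right round rest, the same but 65 mm in +x and 120 mm in -y from the mat's centre. Axes as the mat's.
- leveller: Leveller: steel puck 58 mm across under a round wooden grip 64 mm across, 49 mm high in all, 450 g, loose. It stands in the middle of one of the two rests; the other is free. Origin: centre of its underside.
- tamper: Bystander: steel tamper standing on the mat between the rests, 99 mm tall, foot 58 mm across. Origin: centre of its underside.
- pitcher: Bystander: steel milk pitcher, 84 mm across, 105 mm tall, handle on its +y side. Origin: centre of its underside.
- cup: Bystander: white mug, 76 mm across, 62 mm tall. Origin: centre of its underside.
Mind the look-alikes: they are no part of the job. Leave any green look-alike of the brush alone.

How it is judged:
By the outcome, as a careful person would: the job done as asked, in the order asked, and still so for the second after the job is handed in, with the robot touching nothing.
It also fails if it takes over 58 s, if anything falls off the work surface, if the arm or the gripper's body presses on something with over 40 N, if the wrist force passes 120 N, or if a joint passes its speed limit or range.

## Robot

A 6-joint arm with a two-finger parallel gripper is mounted at the origin on the work surface. World frame = base frame: x ahead of the robot, y to its left, z up, the work surface at z = 0. Lengths are in m, angles in degrees, forces in N, time in s.
With the tool pointing down it reaches from about 0.35 to 0.875 m from the base axis. Payload 4.2 kg.
Tool frame: the origin (TCP) lies on the centre line of the jaws, within the pads' length; the fingertips stand 19 mm ahead of it and the grasp point (between the pads) is the TCP; z points along the fingers, y is the line along which they close (so a half turn about z gives the same grasp; the last joint's range is limited). The gripper opens to 87 mm and grips with 3 to 60 N. Pads are 19 mm wide; open, the fingers measure 117 mm over their backs; the gripper's body (75 mm by 190 mm) begins 51 mm behind the grasp point.
Start: joints at [-59.668, 22.042, 0.453, 0, -68.411, -14.817], TCP at [0.167, -0.602, 0.242] pointing down, gripper open.
Joint ranges: [-179.83, 179.83], [-69.29, 118.12], [-61.27, 80.66], [-181.25, 117.63], [-171.15, -9.14], [-177.46, 177.46]. Speed limits (degrees/s): [159.86, 159.86, 180, 180, 180, 180].

## Interface

Orientations are given as a 3x3 rotation matrix whose columns are the frame's x, y, z axes.
In Python, from station import sense, capture, finish_job, search_frame, masks_of gives the robot as it stands.
- The arm moves only by the tool drive_tool, never from a script. Its argument "rows" is a list of rows, each a list of 7 numbers: the opening in per cent of the stroke, from 0 (shut) to 100 (fully open), then the shift along the world's x, y, z in mm, then the turn, a rotation vector about the world's x, y, z in rad. In form: [[fingers, dx, dy, dz, wx, wy, wz], ...]. A call has 1 to 5 rows; each row shifts and turns the commanded pose from where the row before left it; what a row does not reach is not made up. A row lasts 1/12 s, in which the tool goes at most 41.7 mm and 7.16 degrees, less where a joint would pass 70% of its speed; a pose out of reach is approached as far as the arm can. A call is refused whole if a number of a shift passes 41.7 or a number of a turn 0.125, either way. A call with a gripper value outside its range is refused whole. The fingers move at their own pace and stop on an object; the grip force is fixed at half the most. Time passes only in rows, so rows that do not move let the fingers close. It gives the time, the measured TCP pose, the force, the opening and the grip force at its end, in the units of the state.
- sense(): the state, without advancing time (a new reading comes with each control period).
- capture(name): name is "scene" or "side" or "wrist"; returns a dict with "frame" (480x640x3 uint8, red, green, blue), "z_map" (480x640 float32, m along the optical axis (not along the pixel's ray), 0 where there is no reading), "fx", "fy", "cx", "cy" (pixels), "R" (3x3) and "t" (3): a world point X has camera coordinates R X + t; the wrist camera has in their place "T_tool_cam" (4x4, takes a point from camera to tool coordinates, whose origin is the TCP and whose axes are the flange's). Camera axes: x right, y down, z forward; pixel columns grow to the right and rows downward; lengths in m; the calibration is good to about 2 mm. A picture is of the moment at which its call begins: read the wrist's pose just before it.
- finish_job(): hands the job in; it is judged then, once.
Trained networks look in a picture, given as the dict that the camera call returned (one of the last four; its "shot" number tells which), for a name from the list of things; names that differ only in an ending like _2 or _b are one class to them, and where a whole thing is asked for, a point or a joint stands for the part that bears it (a point fixed in the world has none). Each returns a list of dicts, best first, with "p" (0 to 1); they miss things now and then, are a little off and sometimes report something else, mostly with a low value. They report only what shows in the picture. A call takes as long as a camera call. They do not tell look-alikes from the thing itself.
- search_frame(label, picture): "xy" ([column, row] in pixels, amid what is visible of it).
- masks_of(label, picture): "region" (480x640 bool, what is visible of it) and "xy" ([column, row] in pixels, amid what is visible of it).
The state is a dict: "time_s": time; "joints": joint angles; "joint_velocities": joint speeds; "effort": joint torques, N m; "tcp_pos": TCP position; "ee_rot": TCP orientation; "wrist_force": force on the tool from outside, world axes, zero at the start; "moment": the same for the moment, N m; "gripper_width": opening from 0.0 (shut) to 1.0 (fully open); "gripper_force": force on a finger pad.
Only numpy, scipy, OpenCV 4.12 (cv2) and the standard library are available. Lean on these libraries where they do the work, as an engineer would, in place of code of your own. Each camera call takes 0.05 s, during which the arm holds its last target. There are 200 camera calls.

## Working session

There is one attempt and no reset: what is moved stays moved. The work goes in short steps, Python scripts to look and compute and a tool call to move; the robot and the scene stay as the last step left them, time stands still between calls to the robot, and variables do not carry over. Pictures are saved under pics/ and viewed, at most 10 in all, crops included, and the job is handed in when it is done.

Besides the shell and the picture viewer there is one more tool, called after "Call:" as a command line: name --pt "numbers of a row" for each row, then --argument value for the rest. drive_tool: Moves the arm, as the interface text tells. Its arguments: {"type":"object","properties":{"rows":{"type":"array"}},"required":["rows"]}

```bash
mkdir -p pics; ls; cat > h.py <<'E'
import numpy as np, cv2
from station import sense, capture, finish_job, search_frame, masks_of
def world(p, s=None):
    z=p["z_map"]; v,u=np.mgrid[:480,:640]
    C=np.stack([(u-p["cx"])/p["fx"]*z,(v-p["cy"])/p["fy"]*z,z],-1)
    if "R" in p: W=(C-np.array(p["t"]))@np.array(p["R"])
    else:
        T=np.array(p["T_tool_cam"]); W=C@T[:3,:3].T+T[:3,3]
        W=W@np.array(s["ee_rot"]).T+np.array(s["tcp_pos"])
    W[z==0]=np.nan
    return W
def save(p,n): cv2.imwrite("pics/"+n,p["frame"][...,::-1])
E
python3 - <<'E'
from h import *
s=sense(); print(s["tcp_pos"],np.round(s["ee_rot"],2).tolist(),s["gripper_width"])
a=capture("scene"); b=capture("side")
save(a,"a.png"); save(b,"b.png")
for p,n in((a,"scene"),(b,"side")):
    W=world(p); np.save(n+".npy",W)
    for l in["brush","mat","leveller","tamper","pitcher","cup"]:
        for m in masks_of(l,p)[:3]:
            X=W[m["region"]]; X=X[~np.isnan(X[:,0])]
            if len(X): print(n,l,round(m["p"],2),np.round(m["xy"]),len(X),np.round(np.median(X,0),3),np.round(np.percentile(X,[2,98],axis=0),3).tolist(), p["frame"][m["region"]].mean(0).round())
E
```

```text
pics
[ 0.16705033 -0.60166794  0.2404619 ] [[-0.96, -0.27, -0.0], [-0.27, 0.96, 0.0], [0.0, 0.0, -1.0]] 1.0010688460228532
scene brush 0.95 [480. 260.] 1357 [0.362 0.35  0.027] [[0.314, 0.288, -0.001], [0.378, 0.402, 0.035]] [39. 96. 47.]
scene brush 0.89 [483. 331.] 1406 [0.544 0.437 0.032] [[0.475, 0.403, 0.006], [0.592, 0.463, 0.035]] [ 44. 114.  56.]
scene brush 0.83 [398. 272.] 1232 [0.499 0.248 0.029] [[0.468, 0.179, 0.004], [0.521, 0.296, 0.034]] [106.  75.  51.]
scene mat 0.97 [250. 243.] 10740 [ 0.575 -0.049  0.005] [[0.45, -0.258, 0.002], [0.703, 0.092, 0.023]] [45. 43. 41.]
scene leveller 0.61 [232. 245.] 934 [ 0.652 -0.036  0.052] [[0.618, -0.07, 0.012], [0.669, -0.019, 0.059]] [114.  78.  50.]
scene tamper 0.84 [203. 235.] 870 [ 0.65  -0.123  0.034] [[0.625, -0.149, 0.006], [0.669, -0.105, 0.102]] [112. 107. 103.]
scene pitcher 0.58 [301. 317.] 4166 [0.718 0.191 0.064] [[0.673, 0.139, -0.001], [0.755, 0.251, 0.104]] [94. 88. 83.]
scene cup 0.76 [434. 374.] 3230 [0.688 0.413 0.034] [[0.639, 0.376, 0.002], [0.712, 0.473, 0.062]] [124. 119. 110.]
side brush 0.93 [339. 294.]
[... 210 characters left out ...]
 brush 0.75 [430. 350.] 2141 [0.352 0.366 0.033] [[0.325, 0.285, 0.004], [0.375, 0.402, 0.036]] [ 88. 111.  75.]
side mat 0.92 [321. 224.] 7254 [ 0.555 -0.025  0.008] [[0.448, -0.256, 0.005], [0.696, 0.09, 0.026]] [75. 68. 60.]
side leveller 0.59 [279. 202.] 673 [ 0.635 -0.031  0.048] [[0.61, -0.069, 0.016], [0.664, -0.021, 0.061]] [108.  83.  64.]
side pitcher 0.65 [215. 251.] 3216 [0.705 0.207 0.074] [[0.671, 0.137, 0.007], [0.75, 0.252, 0.106]] [101.  96.  90.]
side cup 0.67 [182. 354.] 4094 [0.676 0.426 0.039] [[0.636, 0.373, 0.005], [0.707, 0.474, 0.063]] [142. 137. 126.]
side cup 0.29 [280. 203.] 702 [ 0.635 -0.031  0.047] [[0.61, -0.07, 0.014], [0.665, -0.021, 0.061]] [108.  84.  65.]
```

View pics/a.png

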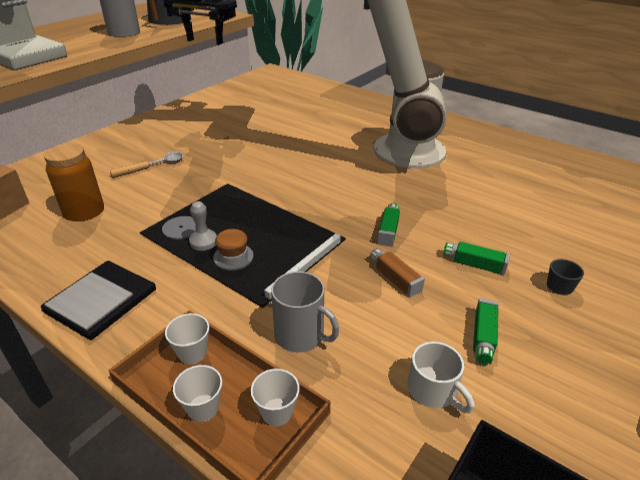

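View pics/b.png

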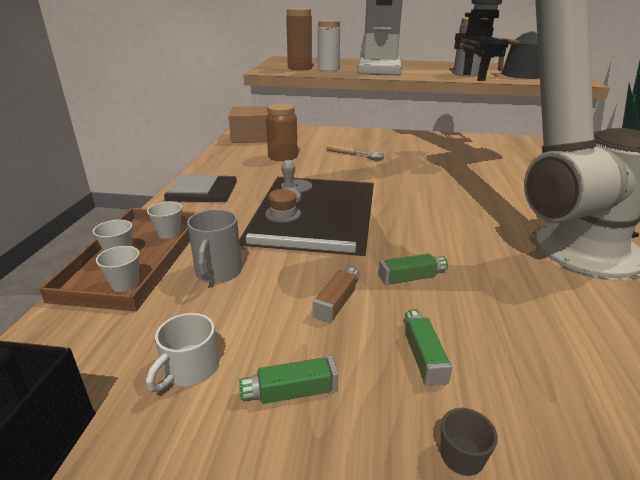

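```bash
python3 - <<'E'
from h import *
for n in("scene","side"):
    p=capture(n); W=world(p)
    for m in masks_of("brush",p)[:3]:
        X=W[m["region"]]; X=X[~np.isnan(X[:,0])]
        if abs(np.median(X[:,0])-.495)>.02: continue
        T=X[(X[:,2]>.028)&(X[:,2]<.045)]; r=cv2.minAreaRect((T[:,:2]*1000).astype(np.float32)); print(n,"brush top",r,cv2.boxPoints(r).round().tolist())
    m=masks_of("mat",p)[0]["region"]; X=W[m]; X=X[~np.isnan(X[:,0])]
    T=X[(X[:,2]>.001)&(X[:,2]<.013)]; r=cv2.minAreaRect((T[:,:2]*1000).astype(np.float32)); print(n,"mat",r,cv2.boxPoints(r).round().tolist())
    S=X[(X[:,2]>.019)&(X[:,2]<.03)&(X[:,1]>.03)]; r=cv2.minAreaRect((S[:,:2]*1000).astype(np.float32)); print(n,"bar",len(S),r,cv2.boxPoints(r).round().tolist())
E
```

```text
scene mat ((572.55615234375, -88.06512451171875), (361.8726501464844, 265.1550598144531), 89.01104736328125) [[437.0, -267.0], [702.0, -271.0], [708.0, 91.0], [443.0, 95.0]]
scene bar 429 ((577.2395629882812, 85.14057159423828), (16.2163143157959, 220.7213592529297), 89.09680938720703) [[467.0, 79.0], [687.0, 75.0], [688.0, 92.0], [467.0, 95.0]]
side brush top ((485.89898681640625, 234.17828369140625), (124.80535125732422, 33.72096252441406), 71.15716552734375) [[450.0, 181.0], [482.0, 170.0], [522.0, 288.0], [490.0, 299.0]]
side mat ((572.5333251953125, -95.33082580566406), (375.7689208984375, 258.99114990234375), 89.25807189941406) [[441.0, -282.0], [700.0, -285.0], [704.0, 91.0], [445.0, 94.0]]
side bar 664 ((575.6415405273438, 83.04078674316406), (18.222640991210938, 218.72286987304688), 89.25611114501953) [[466.0, 75.0], [685.0, 73.0], [685.0, 91.0], [466.0, 94.0]]
```

The brush is the brown one (scene image 397,272; side image 339,294). Its butt is at about (0.506, 0.293) and it points to (0.466, 0.175). The three green ones are the look-alikes. The leveller is on the left rest, so the right rest is free (scene image 180,227), near (0.636, -0.209). The bar's inner face is at y ≈ 0.078. I'll move above the brush now.

Call:
drive_tool --pt "100 12.5 32.6 -1.7 0 0 0.0388" --pt "100 12.5 32.6 -1.7 0 0 0.0388" --pt "100 12.5 32.6 -1.7 0 0 0.0388" --pt "100 12.5 32.6 -1.7 0 0 0.0388" --pt "100 12.5 32.6 -1.7 0 0 0.0388"

```text
time_s: 1.42
tcp_pos: [0.2299, -0.4378, 0.233]
ee_rot: [[-0.893, -0.449, 0.0], [-0.449, 0.893, -0.0], [-0.0, -0.0, -1.0]]
wrist_force: [0.6, -0.4, -0.3]
gripper_width: 0.998
gripper_force: 0.0
```

Call:
drive_tool --pt "100 12.5 32.6 -1.7 0 0 0.0388" --pt "100 12.5 32.6 -1.7 0 0 0.0388" --pt "100 12.5 32.6 -1.7 0 0 0.0388" --pt "100 12.5 32.6 -1.7 0 0 0.0388" --pt "100 12.5 32.6 -1.7 0 0 0.0388"

```text
time_s: 1.83
tcp_pos: [0.2925, -0.2747, 0.2248]
ee_rot: [[-0.79, -0.613, 0.001], [-0.613, 0.79, -0.0], [-0.001, -0.001, -1.0]]
wrist_force: [1.7, -0.2, 0.3]
gripper_width: 0.996
gripper_force: 0.0
```

Call:
drive_tool --pt "100 12.5 32.6 -1.7 0 0 0.0388" --pt "100 12.5 32.6 -1.7 0 0 0.0388" --pt "100 12.5 32.6 -1.7 0 0 0.0388" --pt "100 12.5 32.6 -1.7 0 0 0.0388" --pt "100 12.5 32.6 -1.7 0 0 0.0388"

```text
time_s: 2.25
tcp_pos: [0.355, -0.1115, 0.2165]
ee_rot: [[-0.656, -0.755, 0.002], [-0.755, 0.656, 0.0], [-0.001, -0.001, -1.0]]
wrist_force: [0.8, -0.5, 0.3]
gripper_width: 0.999
gripper_force: 0.0
```

Call:
drive_tool --pt "100 12.5 32.6 -1.7 0 0 0.0388" --pt "100 12.5 32.6 -1.7 0 0 0.0388" --pt "100 12.5 32.6 -1.7 0 0 0.0388" --pt "100 12.5 32.6 -1.7 0 0 0.0388" --pt "100 12.5 32.6 -1.7 0 0 0.0388"

```text
time_s: 2.67
tcp_pos: [0.4175, 0.0517, 0.2079]
ee_rot: [[-0.498, -0.867, 0.001], [-0.867, 0.498, 0.0], [-0.001, -0.001, -1.0]]
wrist_force: [0.6, -0.5, 0.5]
gripper_width: 1.002
gripper_force: 0.0
```

Call:
drive_tool --pt "100 12.5 32.6 -1.7 0 0 0.0388" --pt "100 12.5 32.6 -1.7 0 0 0.0388" --pt "100 12.5 32.6 -1.7 0 0 0.0388" --pt "100 12.5 32.6 -1.7 0 0 0.0388" --pt "100 12.5 32.6 -1.7 0 0 0.0388"

```text
time_s: 3.08
tcp_pos: [0.4801, 0.2146, 0.1992]
ee_rot: [[-0.322, -0.947, 0.0], [-0.947, 0.322, 0.0], [-0.0, -0.0, -1.0]]
wrist_force: [0.9, 0.4, 0.6]
gripper_width: 1.0
gripper_force: 0.0
```

```bash
python3 - <<'E'
from h import *
s=sense(); print(s["time_s"],np.round(s["tcp_pos"],4),np.round(s["ee_rot"],3).tolist(),np.round(s["joints"],1))
p=capture("wrist"); W=world(p,s); save(p,"w1.png")
for m in masks_of("brush",p)[:3]:
    X=W[m["region"]]; X=X[~np.isnan(X[:,0])]
    T=X[(X[:,2]>.027)&(X[:,2]<.045)]; r=cv2.minAreaRect((T[:,:2]*1000).astype(np.float32)); print(round(m["p"],2),np.round(m["xy"]),np.median(X[:,2]),p["frame"][m["region"]].mean(0).round(),r,cv2.boxPoints(r).round(1).tolist())
E
```

```text
3.0833 [0.4801 0.2146 0.1992] [[-0.322, -0.947, 0.0], [-0.947, 0.322, 0.0], [-0.0, -0.0, -1.0]] [ 41.8  14.5 -17.1   0.  -58.4 -60.6]
0.73 [440.  91.] 0.03362965277593079 [ 66. 106.  57.] ((356.11578369140625, 144.25267028808594), (124.3014907836914, 34.02339172363281), 22.51572608947754) [[292.20001220703125, 136.1999969482422], [305.20001220703125, 104.69999694824219], [420.0, 152.3000030517578], [407.0, 183.8000030517578]]
0.62 [370. 398.] 0.0219844719881645 [52. 68. 42.] ((487.6627502441406, 405.5747375488281), (24.769411087036133, 51.342872619628906), 72.57987976074219) [[459.5, 401.3999938964844], [508.3999938964844, 386.1000061035156], [515.9000244140625, 409.70001220703125], [466.8999938964844, 425.1000061035156]]
0.6 [321. 238.] 0.033717399233159945 [143. 105.  65.] ((485.09759521484375, 232.2262420654297), (124.18675994873047, 33.395530700683594), 71.33409118652344) [[449.3999938964844, 178.6999969482422], [481.0, 168.10000610351562], [520.7999877929688, 285.70001220703125], [489.20001220703125, 296.3999938964844]]
```

View pics/w1.png

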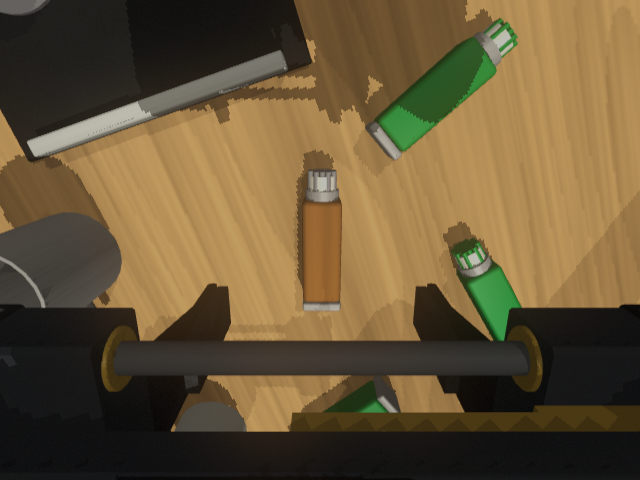

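The wrist view shows the brown brush centred between the open fingers (321,238), upright in the image and well clear of the greens. I'll descend and pinch it about 84 mm from the butt.

Call:
drive_tool --pt "100 -1 -1.6 -40 0 0 0" --pt "100 -1 -1.6 -40 0 0 0" --pt "100 0 0 -40 0 0 0" --pt "100 0 0 -35 0 0 0" --pt "100 0 0 -22 0 0 0"

```text
time_s: 3.6
tcp_pos: [0.4759, 0.2077, 0.019]
ee_rot: [[-0.325, -0.946, -0.004], [-0.946, 0.325, -0.003], [0.004, 0.003, -1.0]]
wrist_force: [-14.5, 3.2, 53.6]
gripper_width: 0.997
gripper_force: 41.0
```

Call:
drive_tool --pt "25 0 0 0 0 0 0" --pt "25 0 0 0 0 0 0" --pt "25 0 0 0 0 0 0" --pt "25 0 0 0 0 0 0" --pt "25 0 0 0 0 0 0"

```text
time_s: 4.02
tcp_pos: [0.4777, 0.2095, 0.0224]
ee_rot: [[-0.324, -0.946, 0.0], [-0.946, 0.324, 0.0], [-0.001, -0.0, -1.0]]
wrist_force: [-0.1, 0.0, -0.4]
gripper_width: 0.706
gripper_force: 0.0
```

Call:
drive_tool --pt "20 0 0 0 0 0 0" --pt "20 0 0 0 0 0 0" --pt "20 0 0 0 0 0 0" --pt "20 0 0 0 0 0 0" --pt "20 0 0 0 0 0 0"

```text
time_s: 4.43
tcp_pos: [0.4777, 0.2096, 0.0221]
ee_rot: [[-0.324, -0.946, 0.0], [-0.946, 0.324, 0.0], [-0.0, -0.0, -1.0]]
wrist_force: [0.0, -0.2, 0.5]
gripper_width: 0.393
gripper_force: 30.0
```

Call:
drive_tool --pt "20 0 0 20 0 0 0" --pt "20 5 -15 24.5 0 0 0.0785" --pt "20 5 -15 24.5 0 0 0.0785" --pt "20 5 -15 24.5 0 0 0.0785" --pt "20 5 -15 24.5 0 0 0.0785"

```text
time_s: 4.85
tcp_pos: [0.4973, 0.1488, 0.1409]
ee_rot: [[-0.012, -1.0, -0.001], [-1.0, 0.012, -0.0], [0.0, 0.001, -1.0]]
wrist_force: [0.9, 1.2, -0.7]
gripper_width: 0.389
gripper_force: 30.0
```

Call:
drive_tool --pt "20 6.5 -32 0 -0.116 0 0" --pt "20 6.5 -32 0 -0.116 0 0" --pt "20 6.5 -32 0 -0.116 0 0" --pt "20 6.5 -32 0 -0.116 0 0" --pt "20 6.5 -32 0 -0.116 0 0"

```text
time_s: 5.27
tcp_pos: [0.5308, -0.0111, 0.1406]
ee_rot: [[-0.016, -1.0, 0.002], [-0.834, 0.012, -0.552], [0.552, -0.01, -0.834]]
wrist_force: [0.1, -0.3, -0.6]
gripper_width: 0.392
gripper_force: 30.0
```

Call:
drive_tool --pt "20 0 0 -15 -0.118 0 0" --pt "20 0 0 -15 0 0 0" --pt "20 0 0 0 0 0 0"

```text
time_s: 5.52
tcp_pos: [0.5283, -0.0113, 0.1067]
ee_rot: [[-0.012, -1.0, -0.005], [-0.764, 0.012, -0.645], [0.645, -0.003, -0.764]]
wrist_force: [-0.3, -0.2, -0.8]
gripper_width: 0.391
gripper_force: 30.0
```

```bash
python3 - <<'E'
from h import *
s=sense(); print(s["time_s"],np.round(s["tcp_pos"],4),np.round(s["ee_rot"],3).tolist(),np.round(s["joints"],1))
p=capture("side"); save(p,"s2.png"); W=world(p)
for m in masks_of("brush",p)[:4]:
    c=p["frame"][m["region"]].mean(0)
    if c[0]>c[1]:
        X=W[m["region"]]; X=X[~np.isnan(X[:,0])]; print(m["p"],m["xy"],np.percentile(X,[2,50,98],axis=0).round(3).tolist())
E
```

```text
5.5167 [ 0.5283 -0.0113  0.1067] [[-0.012, -1.0, -0.005], [-0.764, 0.012, -0.645], [0.645, -0.003, -0.764]] [ 30.7  28.  -36.   41.  -57.3 -63.8]
0.89 [328.8, 202.4] [[0.512, -0.012, 0.04], [0.527, 0.034, 0.083], [0.543, 0.061, 0.122]]
```

View pics/s2.png

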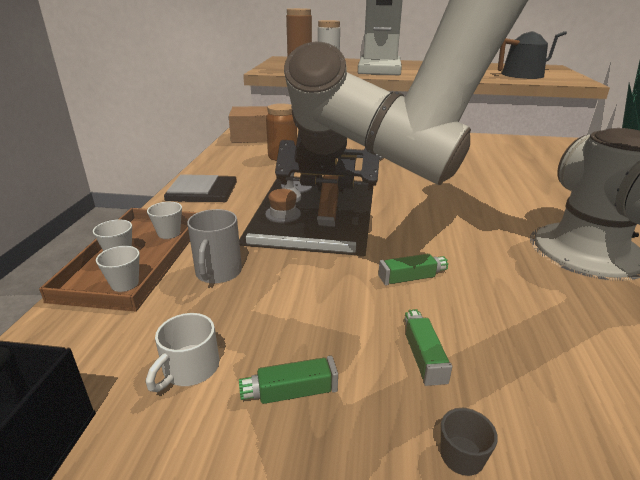

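The side view shows the brush held at 40° with its butt down over the mat (329,202), just inside the stop bar. Next I'll touch down gently.

Call:
drive_tool --pt "20 0 4 -13 0 0 0" --pt "20 0 4 -11 0 0 0" --pt "20 0 2 -6 0 0 0" --pt "20 0 0 -3 0 0 0" --pt "20 0 0 -1 0 0 0"

```text
time_s: 6.03
tcp_pos: [0.5306, -0.0009, 0.0773]
ee_rot: [[-0.016, -1.0, 0.0], [-0.764, 0.012, -0.645], [0.645, -0.011, -0.764]]
wrist_force: [-0.7, -1.3, 8.5]
gripper_width: 0.387
gripper_force: 30.0
```

Call:
drive_tool --pt "20 0 4 0 0 0 0" --pt "20 0 4 0 0 0 0" --pt "20 0 2 0 0 0 0"

```text
time_s: 6.28
tcp_pos: [0.5299, 0.0084, 0.0778]
ee_rot: [[-0.017, -1.0, -0.001], [-0.763, 0.014, -0.646], [0.646, -0.01, -0.763]]
wrist_force: [0.9, -7.9, 5.7]
gripper_width: 0.39
gripper_force: 30.0
```

Call:
drive_tool --pt "20 0 3.5 4 0.05 0 0" --pt "20 0 3.5 4 0.05 0 0" --pt "20 0 4 4.5 0.07 0 0" --pt "20 0 7.5 2.5 0.07 0 0" --pt "20 0 0 0 0 0 0"

```text
time_s: 6.7
tcp_pos: [0.5298, 0.0259, 0.094]
ee_rot: [[-0.02, -1.0, -0.001], [-0.896, 0.018, -0.443], [0.443, -0.008, -0.896]]
wrist_force: [-0.4, -5.9, 6.0]
gripper_width: 0.39
gripper_force: 30.0
```

```bash
python3 - <<'E'
from h import *
s=sense(); print(s["time_s"],np.round(s["tcp_pos"],4),s["wrist_force"])
p=capture("side"); W=world(p); cv2.imwrite("pics/s3.png",cv2.resize(p["frame"][130:270,240:420,::-1],None,fx=4,fy=4))
for m in masks_of("brush",p)[:4]:
    c=p["frame"][m["region"]].mean(0)
    if c[0]>c[1]:
        X=W[m["region"]]; X=X[~np.isnan(X[:,0])]; print(m["p"],m["xy"],np.percentile(X,[2,50,98],axis=0).round(3).tolist())
        T=X[(X[:,0]>.518)&(X[:,0]<.542)]; u=np.linalg.svd(T[:,1:]-T[:,1:].mean(0),full_matrices=False)[2][0]; print("face angle",np.degrees(np.arctan2(u[1],u[0])))
E
```

```text
6.7 [0.5298 0.0259 0.094 ] [-0.43319922 -5.91448509  6.01677284]
0.81 [330.5, 212.1] [[0.513, 0.007, 0.029], [0.529, 0.061, 0.074], [0.546, 0.093, 0.119]]
face angle -44.78605348281716
```

View pics/s3.png

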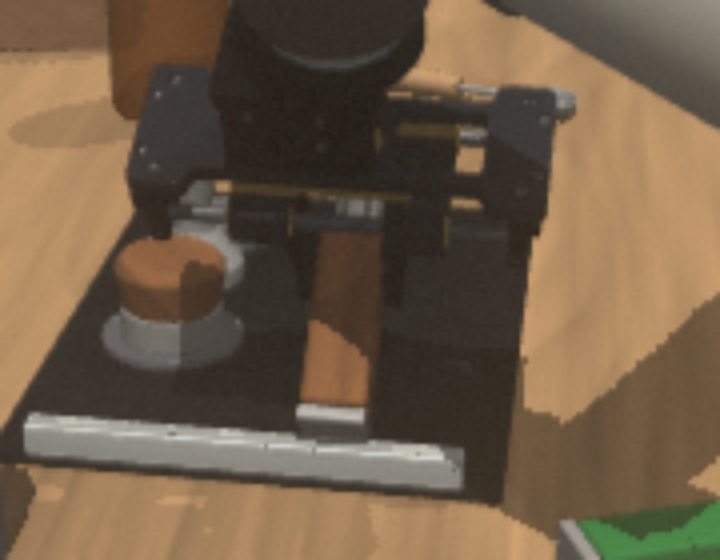

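At the moment the brush is at 45° and resting on the bar's top edge, with the butt about 11 mm off the mat. I'll back off, tilt the tool back to get about 62° of brush angle, then seat the butt at the bar's foot and push again.

Call:
drive_tool --pt "20 0 -12 4 -0.1 0 0" --pt "20 0 -4 4 -0.1 0 0" --pt "20 0 0 0 -0.1 0 0" --pt "20 0 3 -4 0 0 0" --pt "20 0 3 -4 0 0 0"

```text
time_s: 7.22
tcp_pos: [0.5298, 0.0178, 0.0913]
ee_rot: [[-0.015, -1.0, -0.001], [-0.724, 0.012, -0.69], [0.69, -0.009, -0.724]]
wrist_force: [0.2, -5.1, 13.0]
gripper_width: 0.388
gripper_force: 30.0
```

```bash
cat > br.py <<'E'
from h import *
def look(name="side"):
    s=sense(); print(s["time_s"],np.round(s["tcp_pos"],4),np.round(s["wrist_force"],1), "tilt",np.degrees(np.arcsin(-s["ee_rot"][1][2])).round(1))
    p=capture(name); W=world(p)
    for m in masks_of("brush",p)[:4]:
        c=p["frame"][m["region"]].mean(0)
        if c[0]>c[1]:
            X=W[m["region"]]; X=X[~np.isnan(X[:,0])]; print(round(m["p"],2),np.round(m["xy"]),np.percentile(X,[2,50,98],axis=0).round(3).tolist())
            xm=np.median(X[:,0]); T=X[(abs(X[:,0]-xm)<.012)]
            from scipy.optimize import least_squares
            # handle top face: line fit z,y robust on y-z
            f=lambda q:(T[:,1]-np.median(T[:,1]))*np.sin(q[0])+(T[:,2]-np.median(T[:,2]))*np.cos(q[0])-q[1]
            r=least_squares(f,[np.radians(60),0],loss="soft_l1",f_scale=.001); print("phi",np.degrees(r.x[0]).round(1))
            fi=r.x[0]; d=(T[:,1]-.0)*np.cos(fi)-T[:,2]*np.sin(fi); print("butt end of face (y,z)",T[d>np.percentile(d,97)][:,1:].mean(0).round(4))
    return p
E
python3 -c "from br import *; look()"
```

```text
7.2167 [0.5298 0.0178 0.0913] [ 0.2 -5.1 13. ] tilt 43.6
0.8 [328. 217.] [[0.513, 0.024, 0.025], [0.529, 0.047, 0.058], [0.545, 0.067, 0.102]]
phi 61.2
butt end of face (y,z) [0.0667 0.0245]
```

Call:
drive_tool --pt "20 0 5 0.5 0 0 0" --pt "20 0 5 0.5 0 0 0" --pt "20 0 4 0.5 0 0 0" --pt "20 0 4 0.5 0 0 0" --pt "20 0 0 0 0 0 0"

```text
time_s: 7.73
tcp_pos: [0.5289, 0.0342, 0.0945]
ee_rot: [[-0.017, -1.0, -0.004], [-0.722, 0.015, -0.691], [0.691, -0.009, -0.723]]
wrist_force: [0.6, -6.5, 3.6]
gripper_width: 0.39
gripper_force: 30.0
```

```bash
python3 -c "from br import *; look()"
```

```text
7.7333 [0.5289 0.0342 0.0945] [ 0.6 -6.5  3.6] tilt 43.7
0.78 [327. 220.] [[0.512, 0.017, 0.008], [0.528, 0.058, 0.059], [0.551, 0.075, 0.103]]
phi 67.4
butt end of face (y,z) [0.0747 0.0255]
```

Call:
drive_tool --pt "20 0 6 0 0.04 0 0" --pt "20 0 6 0 0.06 0 0" --pt "20 0 6 0 0.08 0 0" --pt "20 0 6 -0.5 0.08 0 0" --pt "20 0 2 -0.5 0.08 0 0"

```text
time_s: 8.25
tcp_pos: [0.5292, 0.0613, 0.0928]
ee_rot: [[-0.016, -1.0, -0.002], [-0.914, 0.015, -0.405], [0.405, -0.005, -0.914]]
wrist_force: [-0.7, -6.2, 3.3]
gripper_width: 0.388
gripper_force: 30.0
```

```bash
python3 -c "from br import *; look()"
```

```text
8.25 [0.5292 0.0613 0.0928] [-0.7 -6.2  3.3] tilt 23.9
0.78 [327. 215.] [[0.512, 0.054, 0.025], [0.528, 0.07, 0.072], [0.544, 0.075, 0.129]]
phi 84.3
butt end of face (y,z) [0.0741 0.0252]
```

Call:
drive_tool --pt "20 0 2 -0.5 0.1 0 0" --pt "20 0 1 -0.5 0.1 0 0" --pt "20 0 1 0 0.1 0 0" --pt "20 0 1 0 0.1 0 0" --pt "20 0 0.5 0 0.018 0 0"

```text
time_s: 8.77
tcp_pos: [0.5301, 0.0663, 0.0918]
ee_rot: [[-0.019, -1.0, 0.0], [-1.0, 0.019, 0.004], [-0.004, -0.0, -1.0]]
wrist_force: [0.0, -3.7, 1.1]
gripper_width: 0.393
gripper_force: 30.0
```

```bash
python3 -c "
from br import *; p=look(); cv2.imwrite('pics/s4.png',cv2.resize(p['frame'][130:270,240:420,::-1],None,fx=4,fy=4)); print(np.round(sense()['ee_rot'],3).tolist())"
```

```text
8.7667 [0.5301 0.0663 0.0918] [ 0.  -3.7  1.1] tilt -0.3
0.56 [325. 212.] [[0.512, 0.047, 0.025], [0.528, 0.073, 0.083], [0.545, 0.077, 0.133]]
phi 85.2
butt end of face (y,z) [0.0673 0.0242]
[[-0.018, -1.0, 0.0], [-1.0, 0.018, 0.001], [-0.001, -0.0, -1.0]]
```

View pics/s4.png

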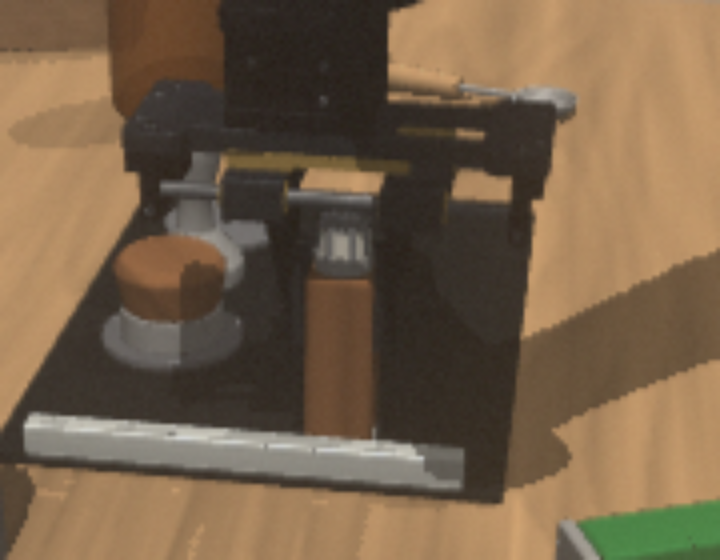

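The side view shows the brush standing near upright against the bar (crop 340,340), bristles up inside the jaws. I'll check the handle's angle and press down lightly to square it.

Call:
drive_tool --pt "20 0 0 -1.5 0 0 0" --pt "20 0 0 -1 0 0 0" --pt "20 0 0 0 0 0 0"

```text
time_s: 9.12
tcp_pos: [0.5306, 0.0677, 0.0897]
ee_rot: [[-0.014, -1.0, 0.001], [-1.0, 0.014, -0.001], [0.001, -0.001, -1.0]]
wrist_force: [-1.3, -4.1, 7.6]
gripper_width: 0.386
gripper_force: 30.0
```

```bash
cat >> br.py <<'E'
def ang(name="side"):
    p=capture(name); W=world(p); s=sense(); g=s["tcp_pos"]
    for m in masks_of("brush",p)[:4]:
        X=W[m["region"]]; c=p["frame"][m["region"]].mean(0)
        if c[0]<=c[1]: continue
        X=X[~np.isnan(X[:,0])]; T=X[(abs(X[:,0]-np.median(X[:,0]))<.012)]
        z0=T[:,2].max()-.030; T=T[(T[:,2]<z0)&(T[:,2]>.03)]
        k=T[abs(T[:,1]-np.median(T[:,1]))<.008]; f=np.polyfit(k[:,2],k[:,1],1); print(name,"n",len(k),"z range",k[:,2].min().round(3),k[:,2].max().round(3),"lean deg (+ = top to +y)",np.degrees(np.arctan(f[0])).round(2),"y at .05",np.polyval(f,.05).round(4),"x",np.percentile(T[:,0],[1,99]).round(4),"top",X[:,2].max().round(3))
    return p
E
python3 -c "from br import *; ang(); print(np.round(sense()['wrist_force'],1))"
```

```text
side n 425 z range 0.03 0.103 lean deg (+ = top to +y) 0.2 y at .05 0.0751 x [0.5173 0.541 ] top 0.133
[-1.2 -4.6  7.8]
```

The handle is upright to 0.2° and stands on the mat at the bar. Next I'll lift it high enough to clear the tamper and carry it to the right rest.

Call:
drive_tool --pt "20 0 -1 8 0 0 0" --pt "20 0 -1 26 0 0 0" --pt "20 0 -1 31 0 0 0" --pt "20 0 -1 31 0 0 0" --pt "20 0 0 24 0 0 0"

```text
time_s: 9.63
tcp_pos: [0.5313, 0.065, 0.2112]
ee_rot: [[-0.015, -1.0, 0.004], [-1.0, 0.015, 0.002], [-0.002, -0.004, -1.0]]
wrist_force: [0.1, -0.3, -0.4]
gripper_width: 0.388
gripper_force: 30.0
```

Call:
drive_tool --pt "20 6 -16 0 0 0 0" --pt "20 13 -33 0 0 0 0" --pt "20 14 -35 0 0 0 0" --pt "20 14 -35 0 0 0 0" --pt "20 14 -35 0 0 0 0"

```text
time_s: 10.05
tcp_pos: [0.5925, -0.0903, 0.2088]
ee_rot: [[-0.014, -1.0, 0.002], [-1.0, 0.014, 0.001], [-0.001, -0.002, -1.0]]
wrist_force: [1.7, 0.9, -0.5]
gripper_width: 0.39
gripper_force: 30.0
```

Call:
drive_tool --pt "20 14 -35 0 0 0 0" --pt "20 14 -33 0 0 0 0" --pt "20 11 -28 0 0 0 0" --pt "20 5 -13 0 0 0 0" --pt "20 0 0 0 0 0 0"

```text
time_s: 10.47
tcp_pos: [0.6365, -0.2012, 0.2075]
ee_rot: [[-0.019, -1.0, 0.001], [-1.0, 0.019, 0.0], [-0.0, -0.001, -1.0]]
wrist_force: [0.1, 0.3, -0.8]
gripper_width: 0.386
gripper_force: 30.0
```

```bash
python3 - <<'E'
from br import *
s=sense(); print(s["time_s"],np.round(s["tcp_pos"],4),np.round(s["ee_rot"],3).tolist(),s["gripper_width"])
ang("side"); p=ang("scene"); save(p,"c5.png")
W=np.load("scene.npy")
# free rest from the first scene picture (grey disc)
a=cv2.imread("pics/a.png").astype(int)
R=(abs(W[...,0]-.636)<.06)&(abs(W[...,1]+.209)<.055)&(W[...,2]<.03)&(a.min(-1)>75)
T=W[R][:,:2]*1000; print(len(T),cv2.minEnclosingCircle(T.astype(np.float32)),np.percentile(T,[1,50,99],axis=0).round(),cv2.fitEllipse(cv2.convexHull(T.astype(np.float32))))
E
```

```text
10.4667 [ 0.6365 -0.2012  0.2075] [[-0.019, -1.0, 0.001], [-1.0, 0.019, 0.0], [-0.0, -0.001, -1.0]] 0.3855227201671569
side n 397 z range 0.128 0.219 lean deg (+ = top to +y) -0.39 y at .05 -0.1924 x [0.6224 0.6459] top 0.25
scene n 498 z range 0.124 0.217 lean deg (+ = top to +y) 0.02 y at .05 -0.189 x [0.6285 0.652 ] top 0.263
521 ((631.2933349609375, -205.18748474121094), 54.608272552490234) [[ 599. -252.]
 [ 637. -216.]
 [ 673. -178.]] ((631.46923828125, -202.04473876953125), (86.38827514648438, 113.9883804321289), 177.33798217773438)
```

View pics/c5.png

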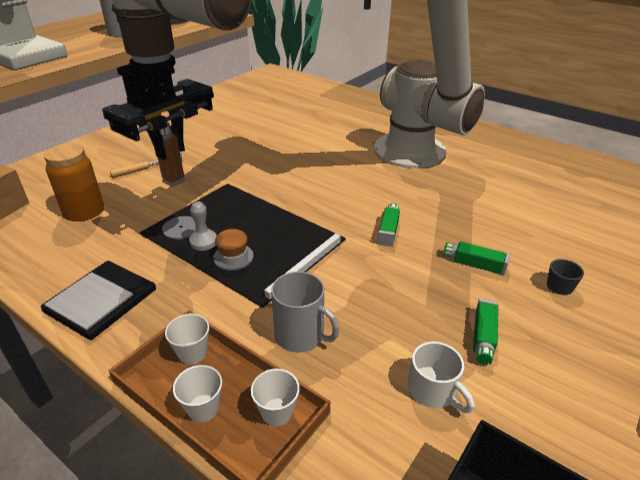

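The scene view shows the brush upright in the jaws (170,155), above the free rest (180,227). I'll descend, slowing before contact.

Call:
drive_tool --pt "20 0 -3 -30 0 0 0" --pt "20 0 0 -35 0 0 0" --pt "20 0 0 -25 0 0 0" --pt "20 0 0 -12 0 0 0" --pt "20 0 0 -5 0 0 0"

```text
time_s: 11.08
tcp_pos: [0.634, -0.2009, 0.0995]
ee_rot: [[-0.014, -1.0, -0.004], [-1.0, 0.014, 0.001], [-0.001, 0.004, -1.0]]
wrist_force: [0.3, -0.1, -0.5]
gripper_width: 0.385
gripper_force: 30.0
```

Call:
drive_tool --pt "20 0 0 -2 0 0 0" --pt "20 0 0 -2 0 0 0" --pt "20 0 0 -1.5 0 0 0" --pt "20 0 0 0 0 0 0"

```text
time_s: 11.42
tcp_pos: [0.636, -0.2024, 0.0975]
ee_rot: [[-0.016, -1.0, 0.003], [-1.0, 0.016, -0.0], [0.0, -0.003, -1.0]]
wrist_force: [-0.5, 0.1, -1.2]
gripper_width: 0.385
gripper_force: 30.0
```

```bash
python3 - <<'E'
from br import *
s=sense(); print(s["time_s"],np.round(s["tcp_pos"],4),np.round(s["wrist_force"],1))
p=ang("side"); cv2.imwrite("pics/s6.png",cv2.resize(p["frame"][120:260,230:410,::-1],None,fx=4,fy=4))
E
```

```text
11.4167 [ 0.636  -0.2024  0.0975] [-0.5  0.1 -1.2]
side n 277 z range 0.03 0.111 lean deg (+ = top to +y) -0.02 y at .05 -0.1948 x [0.6184 0.6421] top 0.141
```

View pics/s6.png

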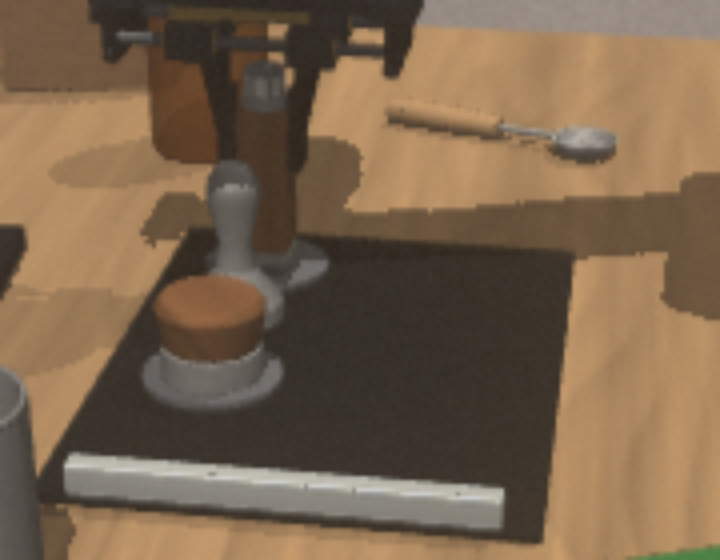

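The brush is over the rest, with its butt a few mm above the disc (crop 275,255). I'll lower the last bit.

Call:
drive_tool --pt "20 0 0 -1.5 0 0 0" --pt "20 0 0 -1.5 0 0 0" --pt "20 0 0 -1 0 0 0" --pt "20 0 0 -0.5 0 0 0" --pt "20 0 0 0 0 0 0"

```text
time_s: 11.93
tcp_pos: [0.6356, -0.2024, 0.0939]
ee_rot: [[-0.015, -1.0, 0.001], [-1.0, 0.015, -0.001], [0.001, -0.001, -1.0]]
wrist_force: [-2.1, 1.8, 7.9]
gripper_width: 0.387
gripper_force: 30.0
```

Call:
drive_tool --pt "20 0 0 0.5 0 0 0" --pt "45 0 0 0 0 0 0" --pt "60 0 0 0 0 0 0" --pt "75 0 0 0 0 0 0" --pt "85 0 0 0 0 0 0"

```text
time_s: 12.35
tcp_pos: [0.6351, -0.2025, 0.0916]
ee_rot: [[-0.016, -1.0, -0.001], [-1.0, 0.016, 0.0], [-0.0, 0.001, -1.0]]
wrist_force: [0.2, 0.1, 0.2]
gripper_width: 0.593
gripper_force: 0.0
```

Call:
drive_tool --pt "85 0 0 0 0 0 0" --pt "85 0 0 0 0 0 0" --pt "85 0 0 0 0 0 0" --pt "85 0 0 0 0 0 0" --pt "85 0 0 0 0 0 0"

```text
time_s: 12.77
tcp_pos: [0.6352, -0.2024, 0.092]
ee_rot: [[-0.016, -1.0, -0.0], [-1.0, 0.016, -0.0], [0.0, 0.0, -1.0]]
wrist_force: [0.8, -0.2, -0.8]
gripper_width: 0.842
gripper_force: 0.0
```

Call:
drive_tool --pt "85 0 0 8 0 0 0" --pt "85 0 0 20 0 0 0" --pt "85 0 0 30 0 0 0" --pt "85 0 0 35 0 0 0" --pt "85 0 0 35 0 0 0"

```text
time_s: 13.18
tcp_pos: [0.6348, -0.2024, 0.2218]
ee_rot: [[-0.016, -1.0, -0.001], [-1.0, 0.016, -0.0], [0.0, 0.001, -1.0]]
wrist_force: [1.1, -0.3, 0.5]
gripper_width: 0.849
gripper_force: 0.0
```

Call:
drive_tool --pt "85 0 0 20 0 0 0" --pt "85 0 0 0 0 0 0" --pt "85 0 0 0 0 0 0" --pt "85 0 0 0 0 0 0"

```text
time_s: 13.52
tcp_pos: [0.6345, -0.2022, 0.2395]
ee_rot: [[-0.016, -1.0, -0.001], [-1.0, 0.016, 0.001], [-0.001, 0.001, -1.0]]
wrist_force: [-0.0, 0.8, -0.0]
gripper_width: 0.854
gripper_force: 0.0
```

```bash
python3 - <<'E'
from br import *
s=sense(); print(s["time_s"],np.round(s["tcp_pos"],4),np.round(s["wrist_force"],1),s["gripper_width"])
ang("side"); p=ang("scene"); cv2.imwrite("pics/f7.png",cv2.resize(p["frame"][150:310,110:350,::-1],None,fx=3,fy=3))
E
```

```text
13.5167 [ 0.6345 -0.2022  0.2395] [-0.   0.8 -0. ] 0.8539820219923822
side n 268 z range 0.03 0.106 lean deg (+ = top to +y) -0.08 y at .05 -0.1948 x [0.6177 0.6412] top 0.137
scene n 331 z range 0.03 0.105 lean deg (+ = top to +y) -0.15 y at .05 -0.1931 x [0.6328 0.654 ] top 0.135
```

View pics/f7.png

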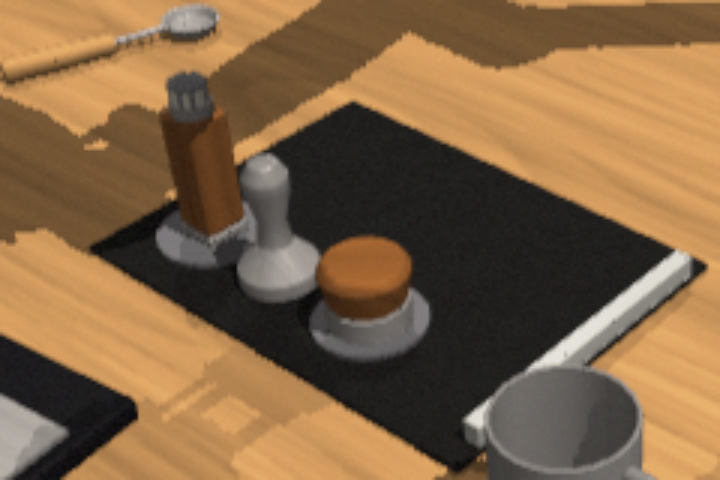

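The brush stands upright, bristles up and wholly on the right rest (crop 205,200). The leveller, tamper and pitcher haven't moved, and the gripper is clear.

```bash
python3 -c "from station import *; print(finish_job())"
```

```text
the job is handed in; nothing more can be done
None
```

The brush was swung upright against the stop bar, now stands bristles up on the free right rest with the gripper clear, and the job is handed in at about 13.6 s; the fingertips bumped the counter once at the grasp (54 N at the wrist, under the 120 N limit).

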